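# Load and ratchet-clamp a sample cartridge

### The arm

A 6-joint arm with a two-finger parallel gripper is mounted at the origin on the work surface. World frame = base frame: x ahead of the robot, y to its left, z up, the work surface at z = 0. Lengths are in m, angles in rad, forces in N, time in s.
With the tool pointing down it reaches from about 0.325 to 0.75 m from the base axis. Payload 7.6 kg.
Tool frame: the origin (TCP) lies midway between the tips of the shut fingers; the grasp point (between the pads) lies behind it (manip.tcp_to_grasp is the z of the grasp point in the tool frame, in m); z points along the fingers, y is the line along which they close (so a half turn about z gives the same grasp; the last joint's range is limited). The gripper opens to 85 mm and grips with 20 to 120 N. Pads are 22 mm wide; open, the fingers measure 114 mm over their backs; the gripper's body (76 mm by 85 mm) begins 54 mm behind the grasp point. The pads swing forward as they close: fully open they stand 13 mm farther back than shut.
Start: joints at [1.088, 0.052, 1.401, -0, 1.689, -0.07], TCP at [0.211, 0.481, 0.199] pointing down, gripper open.
Joint ranges: [-2.9, 2.9], [-0.91, 2.17], [0.12, 2.37], [-1.06, 4.2], [0.26, 2.73], [-2.93, 2.93]. Speed limits (rad/s): [2.57, 2.57, 3.01, 3.14, 3.14, 3.14].

### API

Orientations are given as a unit quaternion [x, y, z, w].
In Python, from station import manip, viewer gives the robot as it stands. The module is installed in compiled form; this text tells all that it offers.
- The arm moves only by the tool drive_tool, never from a script. Its argument "increments" is a list of rows, each an object with "linear": the shift along the tool's x, y, z in cm, a list of three; "rot": the turn, a rotation vector about the tool's x, y, z in degrees, a list of three. In form: [{"linear": [x, y, z], "rot": [ax, ay, az]}, ...]. A call has 1 to 12 rows; each row shifts and turns the commanded pose from where the row before left it, along the tool's axes as they then stand; what a row does not reach is not made up. A row lasts 1/12 s, in which the tool goes at most 41.7 mm and 7.16 degrees, less where a joint would pass 70% of its speed; a pose out of reach is approached as far as the arm can. A call is refused whole if a number of a shift passes 4.17 or a number of a turn 7.16, either way. A call with a gripper value outside its range is refused whole. "jaw" is the closure, from -1 (fully open) to 1 (shut), set as the call begins (left out, the last holds). The fingers move at their own pace and stop on an object; the grip force is fixed at half the most. Time passes only in rows, so rows that do not move let the fingers close. It gives the time, the measured TCP pose, the force, the opening and the grip force at its end, in the units of the state.
- manip.get_state(): the state, without advancing time (a new reading comes with each control period).
- viewer.snapshot(name): name is "scene" or "top" or "wrist"; returns (picture, depth): 384x512x3 uint8, blue, green, red; 384x512 float32, m along the optical axis (not along the pixel's ray), 0 where there is no reading.
- viewer.camera_info(name): a dict with "intrinsics" (3x3 intrinsics, pixels), "cam_to_world" (4x4, takes a point from camera to world coordinates); the wrist camera has in their place "hand_eye" (4x4, takes a point from camera to tool coordinates, whose origin is the TCP and whose axes are the flange's). Camera axes: x right, y down, z forward; pixel columns grow to the right and rows downward; lengths in m; the calibration is good to about 2 mm. A picture is of the moment at which its call begins: read the wrist's pose just before it. camera_info takes no time and is no camera call.
- manip.finish_job(): hands the job in; it is judged then, once.
The state is a dict: "clock": time; "qpos": joint angles; "dq": joint speeds; "joint_torque": joint torques, N m; "tcp_pos": TCP position; "eef_rot": TCP orientation; "wrist_force": force on the tool from outside, world axes, zero at the start; "torque": the same for the moment, N m; "width": finger opening in m; "grip_force": force on a finger pad.
Only numpy, scipy, OpenCV 4.12 (cv2) and the standard library are available. Lean on these libraries where they do the work, as an engineer would, in place of code of your own. Each camera call takes 0.05 s, during which the arm holds its last target. There are 200 camera calls.

### The job

Take the green-banded cartridge from its stand and lay it gently in the cradle of the blue ratchet press. Then swing the red ratchet lever back and forth, notch by notch, until the orange pusher clamps the cartridge against the anvil and a drive stroke meets a firm push of about 13 N at the knob; do not force it beyond that, or the cartridge cracks. Finish with the lever swung back to its parked stop and let go, the cartridge held tight by the ratchet and everything else left alone.

Things in the scene. Friction and masses are not known exactly. Their poses are not given: they have to be found in the camera images.
- green_cartridge_center (a point): Cartridge to load: rigid white cylinder 40 mm in diameter, 110 mm long, about 0.25 kg, a green band at each end. This point is its centre; x runs along the cylinder (either way round is the same). It lies level on two V-saddles of a stand, centre 32 mm above the table; its middle 56 mm is free on both sides for fingers from above.
- red_cartridge_center (a point): The same cartridge with red bands, lying parallel to the green one in the other place of the stand, 90 mm away sideways; the two may be swapped. Leave it alone.
- press: Ratchet press, bolted down: base plate 130 x 400 x 15 mm, long way along its y. Origin on the table top. Cartridge axis at x = 0, z = 65 mm. Blue ratchet head from y = 60 to 165 mm, to z = 105 mm, with ratchet wheel and red lever above. From it an orange sprung pusher (32 mm disc) faces the cartridge; its start varies: 12 to 38 mm short of a cartridge that touches the anvil.
- cradle: Black cradle of two V-saddles (16 mm wide, at y = +/-36 mm) fixed in the press; axes as the press. Origin at (0, -90, 15) mm in the press. A cartridge laid in it lies along y, its centre 50 mm above this origin. The saddles reach 26 mm to each side and 45 mm up; the middle 56 mm between them is free. Over 120 N of contact force on it damages the cartridge.
- anvil: Fixed blue anvil block 75 x 30 x 83 mm at the -y end of the press; axes as the press. Origin at the foot of its +y face, at (0, -149, 15) mm in the press. A cartridge centred on the cradle leaves 4 mm to this face; the pusher slides it up to it. Clamp force (cartridge on anvil): tight from 55 N, cracks above 135 N.
- knob_center (a point): Centre of the black knob at the lever's end: upright cylinder 26 mm in diameter, 42 mm tall, free to spin on its pin, 163 mm above the table, 105 mm from the pivot, open to a pinch from above. A drive stroke takes 0 to 2 N across the lever when free, plus 0.12 N per newton of clamp (13 N: about 100 N of clamp; 16 N: cracking).
- lever (a joint): Lever angle, 0 (parked stop) to 1.1 rad (far stop), counter-clockwise from above; increasing drives the wheel, decreasing clicks back (about 1 N). At angle q the knob lies from the pivot in direction pi - 0.55 + q from the press's +x (at 0.55: to -x). The first 0.1 rad are idle; swinging to 1.04 and back below 0.05 makes two notches. Stays where left; parked is below 0.12.
- cup: Bystander: clear cup, 76 mm rim, 85 mm tall, standing on a white laboratory scale (200 x 240 x 60 mm, fixed); origin under its centre.
- bottle: Bystander: white bottle, 64 mm diameter, 170 mm tall; origin under its centre.
- regulator: Bystander: black pressure regulator with round gauge, about 75 x 52 x 100 mm; origin under its body.
- wrench: Bystander: steel wrench lying on the table.
- ratchet_pivot (a point): Point on the vertical axis of wheel and lever, at (0, 100, 163) mm in the press; axes as the press. Wheel: 15 teeth. Each notch (0.419 rad) advances the pusher 5.4 mm and a pawl holds it; a stroke stopped within a notch falls back to the last one. After contact the pusher's spring adds 6 N per mm.
There are look-alikes about, which are no part of the job. What is shaped like the part that bears green_cartridge_center but black, pink or purple is not meant.

How it is judged:
By the outcome, as a careful person would: the job done as asked, in the order asked, and still so for the second after the job is handed in, with the robot touching nothing.
It also fails if it takes over 72 s, if anything falls off the work surface, if the arm or the gripper's body presses on something with over 40 N, if the wrist force passes 120 N, or if a joint passes its speed limit or range.

## Working session

There is one attempt and no reset: what is moved stays moved. The work goes in short steps, Python scripts to look and compute and a tool call to move; the robot and the scene stay as the last step left them, time stands still between calls to the robot, and variables do not carry over. Pictures are saved under pics/ and viewed, at most 10 in all, crops included, and the job is handed in when it is done.

Besides the shell and the picture viewer there is one more tool, called after "Emit:" as a command line: name --argument value ..., lists and objects as JSON in quotes. drive_tool: Moves the arm, as the interface text tells. Its arguments: {"type":"object","properties":{"increments":{"type":"array"},"jaw":{"type":"number"}},"required":["increments"]}

```bash
mkdir -p pics
python3 - <<'E'
from station import manip, viewer
import cv2,numpy as np
print(manip.get_state(), manip.tcp_to_grasp)
for n in("scene","top"):
    p,d=viewer.snapshot(n); cv2.imwrite(f"pics/{n}0.png",p); np.save(f"pics/{n}0.npy",d)
    print(n,viewer.camera_info(n))
print(viewer.camera_info("wrist"))
E
```

```text
{'clock': 0.0, 'qpos': array([ 1.08772912e+00,  5.28331258e-02,  1.40169964e+00,  5.56074351e-06,
        1.68858881e+00, -7.03064673e-02]), 'dq': array([ 0.00113398,  0.00027263, -0.0001113 ,  0.0009051 , -0.00063129,
       -0.00136838]), 'joint_torque': array([ 5.24925090e-04, -3.81668186e+01, -3.60190451e+01, -5.12748056e-05,
        6.07228591e-03,  2.71470373e-05]), 'tcp_pos': array([0.21042156, 0.4806175 , 0.19838703]), 'eef_rot': array([ 2.04918053e-01,  9.78778835e-01, -7.34627130e-04, -2.11483043e-04]), 'wrist_force': array([-0.06779475, -0.29193149, -0.01421745]), 'torque': array([-0.02413322, -0.04970301, -0.01363835]), 'grip_force': 0.0, 'width': 0.08568485415192632} -0.0187
scene {'intrinsics': array([[447.22550454,   0.        , 251.32622292],
       [  0.        , 447.22550454, 184.92436552],
       [  0.        ,   0.        ,   1.        ]]), 'cam_to_world': array([[ 0.82774944,  0.35789762, -0.43213442,  1.15746407],
       [ 0.56082677, -0.5037871 ,  0.65701742, -0.99875938],
       [ 0.01744123, -0.78619836, -0.61772805,  1.04607759],
       [ 0.        ,  0.    
[... 294 characters left out ...]
-0.99996536,  0.00383358, -0.00738867, -0.0142609 ],
       [ 0.00719496, -0.04829539, -0.99880718,  1.33389318],
       [ 0.        ,  0.        ,  0.        ,  1.        ]])}
{'intrinsics': array([[334.65449666,   0.        , 256.49025746],
       [  0.        , 334.65449666, 191.47966488],
       [  0.        ,   0.        ,   1.        ]]), 'hand_eye': array([[ 3.29330931e-04, -9.59119769e-01, -2.83000282e-01,
         7.26982989e-02],
       [ 9.99999878e-01,  4.19958955e-04, -2.59575873e-04,
         4.49696927e-04],
       [ 3.67812854e-04, -2.83000162e-01,  9.59119791e-01,
        -1.75443467e-01],
       [ 0.00000000e+00,  0.00000000e+00,  0.00000000e+00,
         1.00000000e+00]])}
```

View pics/scene0.png

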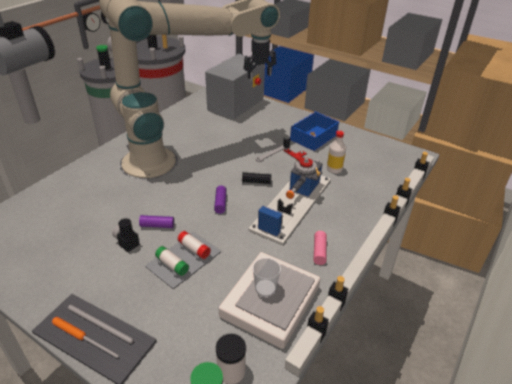

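View pics/top0.png

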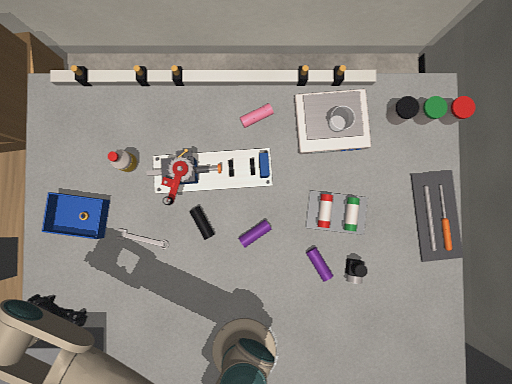

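The scene view shows the stand at about (184,252), with the green cartridge at (172,260) and the red at (194,244). In the top view, white cylinders with bands lie at (325,210) (red) and (352,213) (green). The look-alikes are purple (255,233) and (319,263), black (202,221) and pink (256,115). The one meant is (352,213), because it is white with green bands and lies on the stand. The press spans (153–272, 150–192), with its knob near (168,200) and anvil near (265,163). I'll confirm in one enlarged crop.

Run:
```python
import cv2,numpy as np
p=cv2.imread("pics/top0.png")
a=cv2.resize(p[140:215,145:280],None,fx=5.8,fy=5.8,interpolation=cv2.INTER_CUBIC)[:,:783]
b=cv2.resize(p[180:240,300:375],None,fx=2.6,fy=2.6,interpolation=cv2.INTER_CUBIC)
c=np.zeros((a.shape[0]+b.shape[0],a.shape[1],3),np.uint8); c[:a.shape[0]]=a; c[a.shape[0]:,:b.shape[1]]=b
print(c.shape); cv2.imwrite("pics/crop1.png",c)
```

```text
(591, 783, 3)
```

View pics/crop1.png

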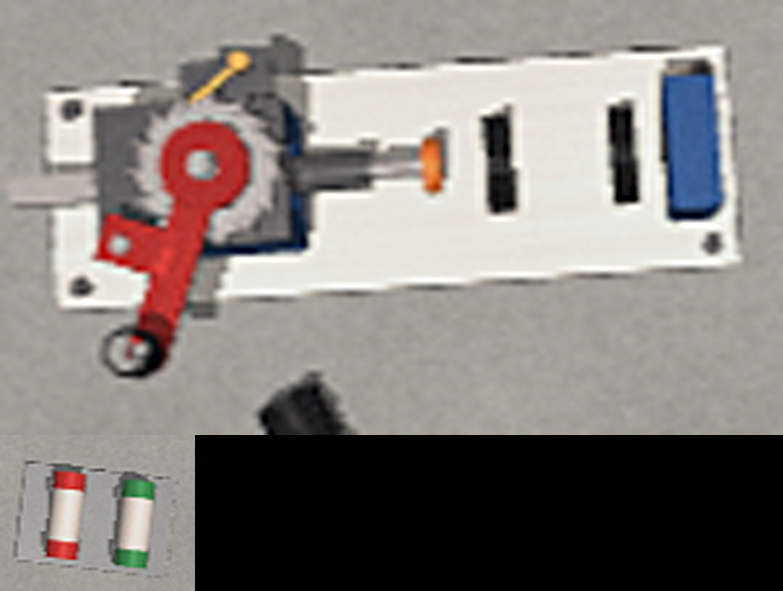

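The crop confirms the target: green ends at (138,488) and (130,558), red beside it at (66,514). The knob top is at (132,350), the hub at (203,163), and the base corners are (45,92), (722,47), (740,260) and (60,308).

```bash
cat > h.py <<'E'
import numpy as np, cv2
from scipy.spatial.transform import Rotation as R
def ray(K,T,px,z):
    d=T[:3,:3]@np.linalg.solve(K,[px[0],px[1],1]); o=T[:3,3]
    return o+d*(z-o[2])/d[2]
def tcpT(s):
    T=np.eye(4); T[:3,:3]=R.from_quat(s["eef_rot"]).as_matrix(); T[:3,3]=s["tcp_pos"]; return T
def plan(s,target,yaw=None):
    """tool-frame shift (cm) and rotation vector (deg) to straight-down pose with tool y at world angle yaw"""
    Rt=R.from_quat(s["eef_rot"]).as_matrix()
    d=Rt.T@(np.array(target)-s["tcp_pos"])*100
    out=[np.round(d,2)]
    if yaw is not None:
        best=None
        for k in(0,np.pi):
            y=np.array([np.cos(yaw+k),np.sin(yaw+k),0]); z=np.array([0,0,-1.]); x=np.cross(y,z)
            rv=R.from_matrix(Rt.T@np.c_[x,y,z]).as_rotvec(degrees=True)
            out.append(np.round(rv,2))
    return out
E
python3 - <<'E'
from h import *
from station import manip,viewer
i=viewer.camera_info("top");K,T=i["intrinsics"],i["cam_to_world"]
A=lambda u,v,z:ray(K,T,(145+(u+.5)/5.8-.5,140+(v+.5)/5.8-.5),z)
B=lambda u,v,z:ray(K,T,(300+(u+.5)/2.6-.5,180+(v-435+.5)/2.6-.5),z)
c=[A(*p,.015) for p in((45,92),(722,47),(740,260),(60,308))]
for x in c:print("corner",x)
print("lens",[np.linalg.norm(c[k]-c[(k+1)%4]) for k in range(4)])
cen=np.mean(c,0); dy=(c[0]+c[3]-c[1]-c[2]); dx=(c[0]+c[1]-c[2]-c[3])
print("press",cen,"yaw by y",np.arctan2(-dy[0],dy[1]),"by x",np.arctan2(dx[1],dx[0]))
yaw=np.arctan2(-dy[0],dy[1])
Rz=R.from_euler("z",yaw).as_matrix()
print("cradle",cen+Rz@[0,-.09,0],"pivot",cen+Rz@[0,.1,0])
print("hub",A(203,163,.185),"knob",A(132,350,.184))
k=np.array([-np.cos(-.55),0,0])
kd=np.pi-.55; print("knob pred",cen+Rz@[.105*np.cos(kd),.1+.105*np.sin(kd),0])
print("anvil top c",A(692,140,.098),"saddles",A(500,162,.06),A(624,152,.06),"pusher",A(432,165,.08))
g=B(138,488,.04),B(130,558,.04); print("green",B(134,523,.052),"ang",np.arctan2(*(g[0]-g[1])[1::-1]),"red",B(66,514,.052))
d=np.load("pics/top0.npy")
for n,(u,v) in dict(green=(352,213),red=(325,210),anv=(264,164),knob=(168,200),hub=(180,168)).items():
    z=np.median(d[v-1:v+2,u-1:u+2]); print(n,(T@np.r_[np.linalg.solve(K,[u,v,1])*z,1])[:3])
E
```

```text
corner [0.6563055  0.30827153 0.015     ]
corner [ 0.68170826 -0.08964891  0.015     ]
corner [ 0.55592614 -0.09938576  0.015     ]
corner [0.52928147 0.29851092 0.015     ]
lens [np.float64(0.39873045978732763), np.float64(0.1261584316045037), np.float64(0.3987877954011401), np.float64(0.127398483882268)]
press [0.60580534 0.10443695 0.015     ] yaw by y 0.0653082226636485 by x 0.07697180018095928
cradle [0.61167891 0.01462881 0.015     ] pivot [0.59927916 0.20422376 0.015     ]
hub [0.59530182 0.1858047  0.185     ] knob [0.49988868 0.22166045 0.184     ]
knob pred [0.50637321 0.25314701 0.015     ]
anvil top c [ 0.61674256 -0.06803338  0.098     ] saddles [0.60913682 0.03932514 0.06      ] [ 0.61459769 -0.03104052  0.06      ] pusher [0.60537019 0.07642918 0.08      ]
green [ 0.45621733 -0.35725707  0.052     ] ang -0.13078435734306162 red [ 0.46798478 -0.27100788  0.052     ]
green [ 0.45797109 -0.36013959  0.05084988]
red [ 0.4682394  -0.27099634  0.0508048 ]
anv [ 0.61601207 -0.06841594  0.09669396]
knob [0.50088426 0.22867935 0.14000312]
hub [0.5983247  0.19079805 0.14904581]
```

Emit:
drive_tool --increments '[{"linear": [0,0,0],"rot": [0,0,-5.4]},{"linear": [-2,-2,0],"rot": [0,0,-5.4]},{"linear": [-2.1,-3.3,0],"rot": [0,0,-5.4]},{"linear": [-2.1,-3.4,0],"rot": [0,0,0]},{"linear": [-2.1,-3.4,0],"rot": [0,0,0]},{"linear": [-2.1,-3.4,0],"rot": [0,0,0]},{"linear": [-2.1,-3.4,0],"rot": [0,0,0]},{"linear": [-2.1,-3.4,0],"rot": [0,0,0]},{"linear": [-2.1,-3.4,0],"rot": [0,0,0]},{"linear": [-2.1,-3.4,0],"rot": [0,0,0]},{"linear": [-1.5,-3.6,0],"rot": [0,0,0]},{"linear": [-1.5,-3.6,0],"rot": [0,0,0]}]' --jaw -1

```text
clock: 1.1
tcp_pos: [0.3718, 0.0866, 0.1989]
eef_rot: [0.065, 0.998, 0.0, -0.0]
wrist_force: [0.8, 0.3, -0.2]
width: 0.0852
grip_force: 0.0
```

Emit:
drive_tool --increments '[{"linear": [-1.3,-3.6,0],"rot": [0,0,0]},{"linear": [-1.3,-3.6,0],"rot": [0,0,0]},{"linear": [-1.3,-3.6,0],"rot": [0,0,0]},{"linear": [-1.3,-3.6,0],"rot": [0,0,0]},{"linear": [-1.3,-3.6,0],"rot": [0,0,0]},{"linear": [-1.3,-3.6,0],"rot": [0,0,0]},{"linear": [-1.3,-3.6,0],"rot": [0,0,0]},{"linear": [-1.3,-3.6,0],"rot": [0,0,0]},{"linear": [-1.3,-3.6,0],"rot": [0,0,0]},{"linear": [-1.3,-3.6,0],"rot": [0,0,0]},{"linear": [0,0,0],"rot": [0,0,0]},{"linear": [0,0,0],"rot": [0,0,0]}]'

```text
clock: 2.1
tcp_pos: [0.4535, -0.2866, 0.1975]
eef_rot: [0.066, 0.998, 0.001, -0.001]
wrist_force: [0.3, -0.2, 0.5]
width: 0.0856
grip_force: 0.0
```

Run:
```python
from h import *
from station import manip,viewer
s=manip.get_state(); print(s["clock"],s["tcp_pos"],s["eef_rot"],s["qpos"])
print(plan(s,[.456,-.357,.15],1.44))
p,d=viewer.snapshot("wrist"); cv2.imwrite("pics/w1.png",p); np.save("pics/w1.npy",d)
i=viewer.camera_info("wrist");T=tcpT(s)@i["hand_eye"];K=i["intrinsics"]
# green mask -> band centres
h=cv2.cvtColor(p,cv2.COLOR_BGR2HSV); m=cv2.inRange(h,(45,110,40),(80,255,255))
n,_,st,c=cv2.connectedComponentsWithStats(m)
for k in range(1,n):
    if st[k,4]>150: print(st[k],c[k],ray(K,T,c[k],.050))
```

```text
2.1 [ 0.45346168 -0.28655074  0.19752934] [ 6.62810838e-02  9.97799755e-01  9.12807247e-04 -1.27796049e-03] [-6.32502568e-01  8.77109590e-02  1.36681128e+00  1.70951665e-04
  1.69020678e+00 -2.07061921e+00]
[array([-1.2 , -6.96,  4.74]), array([ 0.09, -0.15, -0.11]), array([-2.4000e-01, -1.5000e-01,  1.7989e+02])]
[161 123  41  26 960] [181.31979167 135.49166667] [ 0.4106997  -0.35276751  0.05      ]
[169 209  38  25 685] [187.73284672 222.44817518] [ 0.49932659 -0.36354928  0.05      ]
```

Emit:
drive_tool --increments '[{"linear": [-0.4,-2.4,1.5],"rot": [0,0,0]},{"linear": [-0.4,-2.4,2.5],"rot": [0,0,0]},{"linear": [-0.3,-2.25,2.5],"rot": [0,0,0]},{"linear": [0,0,0],"rot": [0,0,0]},{"linear": [0,0,2],"rot": [0,0,0]},{"linear": [0,0,2],"rot": [0,0,0]},{"linear": [0,0,2],"rot": [0,0,0]},{"linear": [0,0,2],"rot": [0,0,0]},{"linear": [0,0,1.5],"rot": [0,0,0]},{"linear": [0,0,1.2],"rot": [0,0,0]},{"linear": [0,0,0.7],"rot": [0,0,0]},{"linear": [0,0,0],"rot": [0,0,0]}]'

```text
clock: 3.15
tcp_pos: [0.4556, -0.3554, 0.0194]
eef_rot: [0.064, 0.998, 0.001, -0.001]
wrist_force: [-0.4, -0.1, -0.9]
width: 0.0857
grip_force: 0.0
```

Emit:
drive_tool --increments '[{"linear": [0,0,0],"rot": [0,0,0]},{"linear": [0,0,0],"rot": [0,0,0]},{"linear": [0,0,0],"rot": [0,0,0]},{"linear": [0,0,0],"rot": [0,0,0]},{"linear": [0,0,0],"rot": [0,0,0]},{"linear": [0,0,0],"rot": [0,0,0]},{"linear": [0,0,0],"rot": [0,0,0]},{"linear": [0,0,0],"rot": [0,0,0]}]' --jaw 1

```text
clock: 3.82
tcp_pos: [0.4557, -0.3567, 0.0202]
eef_rot: [0.065, 0.998, 0.0, 0.0]
wrist_force: [0.2, 0.4, -0.7]
width: -0.0003
grip_force: 0.0
```

The fingers closed on nothing, so I'll look.

Run:
```python
from h import *
from station import manip,viewer
s=manip.get_state(); print(s)
p,d=viewer.snapshot("wrist")
q,e=viewer.snapshot("scene")
cv2.imwrite("pics/w2.png",np.hstack([cv2.resize(p,(400,300)),cv2.resize(q[190:340,80:280],(400,300))]))
```

```text
{'clock': 3.8167, 'qpos': array([-7.27902522e-01,  3.30556717e-01,  1.45069018e+00,  8.43880287e-05,
        1.36038182e+00, -2.16860857e+00]), 'dq': array([ 0.00230307,  0.00066574,  0.00043268, -0.00011342, -0.00019418,
        0.00014659]), 'joint_torque': array([ 2.17556430e-04, -4.62550163e+01, -3.30522501e+01,  2.15370778e-04,
        4.66727015e-04,  1.13972308e-04]), 'tcp_pos': array([ 0.45573715, -0.35666845,  0.0201879 ]), 'eef_rot': array([6.50080766e-02, 9.97884737e-01, 4.36221403e-05, 1.11780461e-05]), 'wrist_force': array([ 0.2093977 ,  0.43113687, -0.74859589]), 'torque': array([0.01024365, 0.01122645, 0.0181592 ]), 'grip_force': 0.0, 'width': -0.0003031820944097045}
```

View pics/w2.png

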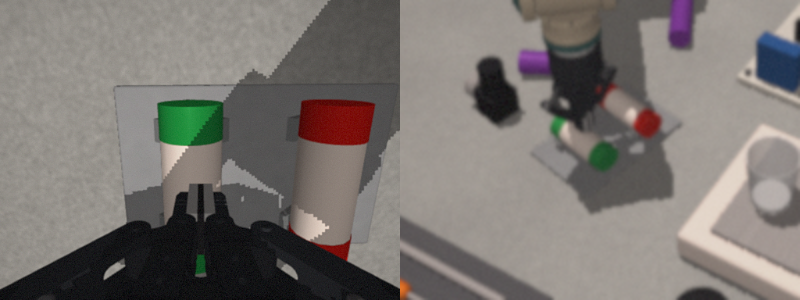

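Run:
```python
from h import *
from station import manip,viewer
s=manip.get_state(); print(s["width"],s["tcp_pos"])
p,d=viewer.snapshot("wrist"); i=viewer.camera_info("wrist");T=tcpT(s)@i["hand_eye"];K=i["intrinsics"]
pt=lambda K,T,d,u,v:np.round((T@np.r_[np.linalg.solve(K,[u,v,1])*d[v,u],1])[:3],3)
for n,(u,v) in dict(green=(244,154),grnL=(215,154),white=(244,205),red=(430,154),tip=(256,240),tip2=(256,260),shoulder=(330,290),plate=(340,130),table=(60,60),gs=(256,340)).items(): print(n,pt(K,T,d,u,v))
p,d=viewer.snapshot("top"); i=viewer.camera_info("top");T=i["cam_to_world"];K=i["intrinsics"]
h=cv2.cvtColor(p,cv2.COLOR_BGR2HSV)
for nm,m in(("g",cv2.inRange(h,(45,110,40),(80,255,255))),("r",cv2.inRange(h,(0,150,60),(8,255,255)))):
  n,_,st,c=cv2.connectedComponentsWithStats(m)
  for k in range(1,n):
    if 30<st[k,4] and 290<c[k][0]<380 and 180<c[k][1]<250: print(nm,st[k],c[k],pt(K,T,d,*c[k].round().astype(int)))
```

```text
0.00041793266531747715 [ 0.45574818 -0.35664274  0.02014983]
green [ 0.408 -0.355  0.053]
grnL [ 0.407 -0.368  0.05 ]
white [ 0.431 -0.359  0.052]
red [ 0.419 -0.275  0.052]
tip [ 0.444 -0.355  0.063]
tip2 [ 0.444 -0.355  0.081]
shoulder [ 0.446 -0.331  0.103]
plate [ 0.409 -0.303  0.008]
table [ 0.353 -0.451  0.   ]
gs [ 0.505 -0.363  0.052]
g [347 198  11   6  52] [351.71153846 200.34615385] [ 0.501 -0.362  0.047]
r [321 194  11   7  66] [326.         196.93939394] [ 0.511 -0.275  0.052]
r [318 221  12   7  67] [323.58208955 223.65671642] [ 0.422 -0.267  0.052]
```

Run:
```python
from h import *
from station import manip,viewer
i=viewer.camera_info("wrist");H=i["hand_eye"];K=i["intrinsics"]
def cloud(d):
    v,u=np.mgrid[:384,:512]; P=np.linalg.inv(K)@np.c_[u.ravel(),v.ravel(),np.ones(u.size)].T*d.ravel()
    return ((H[:3,:3]@P).T+H[:3,3]).reshape(384,512,3)
d1=np.load("pics/w1.npy"); C=cloud(d1); m=(d1>0)&(d1<.2)
print("w1 gripper pts z quantiles",np.percentile(C[m][:,2],[0,50,95,99,100]) if m.any() else None)
p=cv2.imread("pics/w1.png")
d2=viewer.snapshot("wrist")[1]; C2=cloud(d2)
print("center column tool z,x by row"); 
for v in range(200,384,8): print(v,C2[v,250].round(3),C2[v,262].round(3),"| w1",C[v,256].round(3))
for u in range(100,412,20): 
    c=C[:,u]; k=(d1[:,u]>0)&(d1[:,u]<.19); print(u,np.where(k)[0][:1],c[k][:1].round(3))
cv2.imwrite("pics/w1b.png",p)
```

```text
w1 gripper pts z quantiles [-0.12549311 -0.10129985 -0.06055223 -0.05078975 -0.04480152]
center column tool z,x by row
200 [ 0.026 -0.002 -0.032] [ 0.026  0.003 -0.031] | w1 [-0.033  0.     0.153]
208 [ 0.022 -0.002 -0.032] [ 0.022  0.003 -0.03 ] | w1 [-0.042  0.     0.153]
216 [ 0.019 -0.002 -0.032] [ 0.018  0.003 -0.03 ] | w1 [-0.051  0.     0.152]
224 [ 0.015 -0.002 -0.033] [ 0.015  0.003 -0.032] | w1 [-0.06   0.     0.152]
232 [ 0.011 -0.002 -0.032] [ 0.01   0.003 -0.031] | w1 [-0.088 -0.     0.196]
240 [ 0.012 -0.002 -0.043] [ 0.012  0.003 -0.043] | w1 [-0.099 -0.     0.197]
248 [ 0.012 -0.002 -0.051] [ 0.012  0.003 -0.051] | w1 [ 0.073  0.001 -0.175]
256 [ 0.011 -0.002 -0.057] [ 0.011  0.003 -0.057] | w1 [-0.12  -0.     0.196]
264 [ 0.011 -0.002 -0.064] [ 0.012  0.003 -0.064] | w1 [-0.13  -0.     0.195]
272 [ 0.012 -0.002 -0.071] [ 0.011  0.003 -0.069] | w1 [-0.142 -0.     0.197]
280 [ 0.012 -0.002 -0.076] [ 0.008  0.003 -0.069] | w1 [-0.153 -0.     0.196]
288 [ 0.012 -0.002 -0.08 ] [ 0.007  0.003 -0.073] | w1 [-0.165 -0.     0.197]
296 [ 0.008 -0.002 -0.08 ] [ 0.007  0.002 -0.
[... 672 characters left out ...]
001 -0.175] [ 0.011  0.002 -0.112] | w1 [ 0.012  0.001 -0.113]
376 [ 0.011 -0.001 -0.115] [ 0.011  0.002 -0.114] | w1 [ 0.011  0.001 -0.115]
100 [282] [[ 0.008 -0.055 -0.07 ]]
120 [262] [[ 0.008 -0.054 -0.056]]
140 [248] [[ 0.011 -0.047 -0.05 ]]
160 [359] [[ 0.018 -0.02  -0.117]]
180 [362] [[ 0.01  -0.018 -0.11 ]]
200 [349] [[ 0.01  -0.014 -0.105]]
220 [349] [[ 0.011 -0.008 -0.107]]
240 [352] [[ 0.01  -0.004 -0.107]]
260 [354] [[ 0.011  0.001 -0.108]]
280 [350] [[ 0.01   0.007 -0.105]]
300 [349] [[ 0.011  0.012 -0.106]]
320 [358] [[ 0.011  0.016 -0.109]]
340 [365] [[ 0.01   0.021 -0.11 ]]
360 [248] [[ 0.011  0.043 -0.05 ]]
380 [253] [[ 0.012  0.049 -0.056]]
400 [266] [[ 0.007  0.057 -0.058]]
```

View pics/w1b.png

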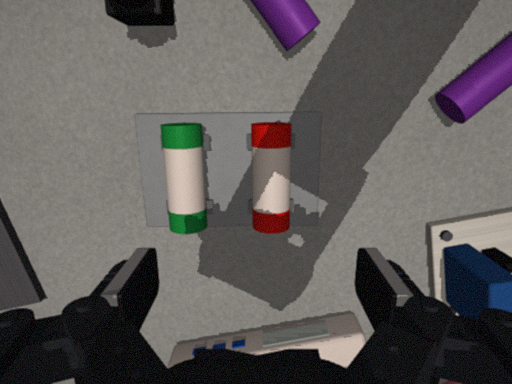

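The view shows the fingers clear of the cartridge. The cartridge bands are at (182,136) and (188,222), and the open fingertips at (140,250) and (360,250). By depth, the real fingertips sit about 33 mm short of the reported TCP, so the fingers closed just above the cartridge and touched nothing. I'll open, go 4 cm lower and grasp again.

Emit:
drive_tool --increments '[{"linear": [0,0,0],"rot": [0,0,0]},{"linear": [0,0,0],"rot": [0,0,0]},{"linear": [0,0,0],"rot": [0,0,0]},{"linear": [0,0,0],"rot": [0,0,0]},{"linear": [0,0,0],"rot": [0,0,0]},{"linear": [0,0,0],"rot": [0,0,0]},{"linear": [0,0,1],"rot": [0,0,0]},{"linear": [0,0,1],"rot": [0,0,0]},{"linear": [0,0,1],"rot": [0,0,0]},{"linear": [0,0,0.6],"rot": [0,0,0]},{"linear": [0,0,0.4],"rot": [0,0,0]},{"linear": [0,0,0],"rot": [0,0,0]}]' --jaw -1

```text
clock: 5.07
tcp_pos: [0.4551, -0.3561, -0.0215]
eef_rot: [0.065, 0.998, 0.001, -0.001]
wrist_force: [0.0, -1.1, -0.5]
width: 0.0854
grip_force: 0.0
```

Emit:
drive_tool --increments '[{"linear": [0,0,0],"rot": [0,0,0]},{"linear": [0,0,0],"rot": [0,0,0]},{"linear": [0,0,0],"rot": [0,0,0]},{"linear": [0,0,0],"rot": [0,0,0]},{"linear": [0,0,0],"rot": [0,0,0]},{"linear": [0,0,0],"rot": [0,0,0]},{"linear": [0,0,0],"rot": [0,0,0]}]' --jaw 1

```text
clock: 5.65
tcp_pos: [0.456, -0.3625, -0.0165]
eef_rot: [0.066, 0.998, -0.006, 0.002]
wrist_force: [-5.1, -17.0, 5.5]
width: 0.0384
grip_force: 60.0
```

Emit:
drive_tool --increments '[{"linear": [0,0,-0.5],"rot": [0,0,0]},{"linear": [0,0,-2],"rot": [0,0,0]},{"linear": [0,0,-3],"rot": [0,0,0]},{"linear": [0,0,-3.5],"rot": [0,0,0]},{"linear": [0,0,-3.5],"rot": [0,0,0]},{"linear": [0,0,-3],"rot": [0,0,0]},{"linear": [0,0,-1],"rot": [0,0,6]},{"linear": [0,0,0],"rot": [0,0,7]},{"linear": [0,0,0],"rot": [0,0,7]},{"linear": [0,0,0],"rot": [0,0,7]},{"linear": [0,0,0],"rot": [0,0,7]},{"linear": [0,0,0],"rot": [0,0,7]}]'

```text
clock: 6.65
tcp_pos: [0.4555, -0.3564, 0.1447]
eef_rot: [0.413, 0.911, 0.0, -0.0]
wrist_force: [0.8, 0.0, -3.9]
width: 0.0384
grip_force: 61.0
```

Emit:
drive_tool --increments '[{"linear": [0,0,0],"rot": [0,0,7]},{"linear": [0,0,0],"rot": [0,0,7]},{"linear": [0,0,0],"rot": [0,0,7]},{"linear": [0,0,0],"rot": [0,0,7]},{"linear": [0,0,0],"rot": [0,0,7]},{"linear": [0,0,0],"rot": [0,0,2.5]},{"linear": [1.5,0.8,0],"rot": [0,0,0]},{"linear": [3.2,1.6,0],"rot": [0,0,0]},{"linear": [3.2,1.6,0],"rot": [0,0,0]},{"linear": [3.2,1.6,0],"rot": [0,0,0]},{"linear": [3.2,1.6,0],"rot": [0,0,0]},{"linear": [3.2,1.6,0],"rot": [0,0,0]}]'

```text
clock: 7.65
tcp_pos: [0.5313, -0.1741, 0.1449]
eef_rot: [0.682, 0.732, -0.0, -0.0]
wrist_force: [0.3, -0.1, -3.0]
width: 0.0379
grip_force: 60.9
```

Emit:
drive_tool --increments '[{"linear": [3.2,1.6,0],"rot": [0,0,0]},{"linear": [3.2,1.6,0],"rot": [0,0,0]},{"linear": [3.2,1.6,0],"rot": [0,0,0]},{"linear": [3.2,1.6,0],"rot": [0,0,0]},{"linear": [2.4,1.2,0],"rot": [0,0,0]},{"linear": [0,0,0],"rot": [0,0,0]},{"linear": [0,0,0],"rot": [0,0,0]},{"linear": [0,0,0],"rot": [0,0,0]}]'

```text
clock: 8.32
tcp_pos: [0.5959, -0.0191, 0.1448]
eef_rot: [0.682, 0.732, -0.0, -0.0]
wrist_force: [-0.4, -0.8, -2.8]
width: 0.0381
grip_force: 61.0
```

Run:
```python
from h import *
from station import manip,viewer
s=manip.get_state(); print(s["clock"],s["tcp_pos"],s["eef_rot"],s["qpos"],s["width"],s["wrist_force"])
print(plan(s,[.612,.004,.15],.068))
p,d=viewer.snapshot("wrist"); cv2.imwrite("pics/w3.png",p); np.save("pics/w3.npy",d); np.save("pics/w3T.npy",tcpT(s))
```

```text
8.3167 [ 0.59591769 -0.01913995  0.14476734] [ 6.81647243e-01  7.31680816e-01 -3.94688381e-04 -2.52963590e-04] [-9.38700596e-02  2.74754180e-01  1.26109194e+00 -3.17019636e-04
  1.60662898e+00 -1.64654211e-01] 0.038050579416936285 [-0.44054046 -0.78533872 -2.79868888]
[array([ 2.19,  1.77, -0.53]), array([-0.05,  0.01,  0.16]), array([-2.0000e-02, -8.0000e-02, -1.7984e+02])]
```

View pics/w3.png

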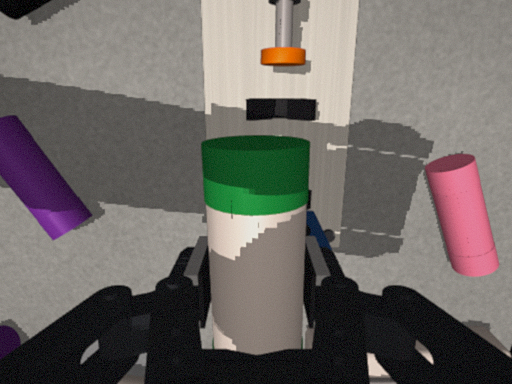

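The held cartridge's near band spans columns 203–309 (centre 256), the +y saddle is at columns 246–316, rows 100–119, and the orange pusher is at (283,57). Next I'll measure the offsets by depth.

Run:
```python
from h import *
from station import viewer
i=viewer.camera_info("wrist");H=i["hand_eye"];K=i["intrinsics"];d=np.load("pics/w3.npy");T=np.load("pics/w3T.npy")
v,u=np.mgrid[:384,:512]; P=np.linalg.inv(K)@np.c_[u.ravel(),v.ravel(),np.ones(u.size)].T*d.ravel()
C=((H[:3,:3]@P).T+H[:3,3]).reshape(384,512,3); W=C@T[:3,:3].T+T[:3,3]
def rows(name,A,rr,cc): 
    for r in rr: print(name,r,[(c,*A[r,c].round(3)) for c in cc])
rows("saddle",W,(100,104,108,112,116,119),(250,265,281,300,312))
rows("pusher",W,(50,58,62),(265,283,300))
p=cv2.imread("pics/w3.png");h=cv2.cvtColor(p,cv2.COLOR_BGR2HSV)
m=(cv2.inRange(h,(45,110,30),(80,255,255))>0)&(d>0); g=C[m]; g=g[g[:,2]<.05]
print("green tool x",np.percentile(g[:,0],[1,50,99]),"y",np.percentile(g[:,1],[0.5,50,99.5]),"z",np.percentile(g[:,2],[.5,2,50,99]))
# circle fit y,z of the band side
q=g[g[:,0]<np.percentile(g[:,0],60)]; A=np.c_[2*q[:,1],2*q[:,2],np.ones(len(q))]; s=np.linalg.lstsq(A,(q[:,1:]**2).sum(1),rcond=None)[0]; print("axis y,z",s[:2],"r",np.sqrt(s[2]+s[0]**2+s[1]**2))
# plate edges
for r in(20,60,90): 
    w=W[r]; k=np.where((np.abs(w[:,2]-.015)<.006)&(p[r].min(1)>120))[0]; print("plate",r,k.min(),k.max(),w[k.min()].round(3),w[k.max()].round(3))
```

```text
saddle 100 [(250, np.float64(0.586), np.float64(0.048), np.float64(0.059)), (265, np.float64(0.597), np.float64(0.048), np.float64(0.05)), (281, np.float64(0.611), np.float64(0.049), np.float64(0.033)), (300, np.float64(0.624), np.float64(0.05), np.float64(0.052)), (312, np.float64(0.632), np.float64(0.051), np.float64(0.06))]
saddle 104 [(250, np.float64(0.586), np.float64(0.045), np.float64(0.059)), (265, np.float64(0.597), np.float64(0.045), np.float64(0.05)), (281, np.float64(0.611), np.float64(0.046), np.float64(0.035)), (300, np.float64(0.625), np.float64(0.047), np.float64(0.052)), (312, np.float64(0.633), np.float64(0.048), np.float64(0.059))]
saddle 108 [(250, np.float64(0.586), np.float64(0.042), np.float64(0.058)), (265, np.float64(0.598), np.float64(0.042), np.float64(0.049)), (281, np.float64(0.611), np.float64(0.043), np.float64(0.033)), (300, np.float64(0.625), np.float64(0.044), np.float64(0.053)), (312, np.float64(0.633), np.float64(0.045), np.float64(0.059))]
saddle 112 [(250, np.float64(0.586), np.float64(0.039), np.float64(0.061)), (265, np.float64(0.598), np.floa
[... 1160 characters left out ...]
, (283, np.float64(0.606), np.float64(0.077), np.float64(0.082)), (300, np.float64(0.618), np.float64(0.078), np.float64(0.077))]
pusher 62 [(265, np.float64(0.595), np.float64(0.074), np.float64(0.074)), (283, np.float64(0.607), np.float64(0.074), np.float64(0.08)), (300, np.float64(0.618), np.float64(0.075), np.float64(0.077))]
green tool x [0.03379826 0.04681767 0.05543775] y [-0.01994112 -0.00087882  0.01810477] z [-0.070924   -0.07049868 -0.06707191 -0.03795417]
axis y,z [-0.00070085 -0.05146718] r 0.018688601732420818
plate 20 201 357 [0.54  0.108 0.014] [0.669 0.117 0.014]
plate 60 203 354 [0.543 0.077 0.016] [0.671 0.086 0.015]
plate 90 204 351 [0.544 0.052 0.015] [0.672 0.061 0.016]
```

Emit:
drive_tool --increments '[{"linear": [0.8,0.6,0],"rot": [0,0,0]},{"linear": [0.8,0.6,0],"rot": [0,0,0]},{"linear": [0.64,0.62,0],"rot": [0,0,0]},{"linear": [0,0,1.5],"rot": [0,0,0]},{"linear": [0,0,2],"rot": [0,0,0]},{"linear": [0,0,2],"rot": [0,0,0]},{"linear": [0,0,2],"rot": [0,0,0]},{"linear": [0,0,1.5],"rot": [0,0,0]},{"linear": [0,0,1],"rot": [0,0,0]},{"linear": [0,0,0.5],"rot": [0,0,0]},{"linear": [0,0,0],"rot": [0,0,0]},{"linear": [0,0,0],"rot": [0,0,0]}]'

```text
clock: 9.37
tcp_pos: [0.6134, 0.0049, 0.041]
eef_rot: [0.682, 0.732, 0.0, 0.0]
wrist_force: [-0.3, -0.1, -3.1]
width: 0.0383
grip_force: 61.2
```

Emit:
drive_tool --increments '[{"linear": [0,0,0.6],"rot": [0,0,0]},{"linear": [0,0,0.6],"rot": [0,0,0]},{"linear": [0,0,0.4],"rot": [0,0,0]},{"linear": [0,0,0.3],"rot": [0,0,0]},{"linear": [0,0,0.2],"rot": [0,0,0]},{"linear": [0,0,0.2],"rot": [0,0,0]},{"linear": [0,0,0.1],"rot": [0,0,0]},{"linear": [0,0,0.1],"rot": [0,0,0]},{"linear": [0,0,0],"rot": [0,0,0]},{"linear": [0,0,0],"rot": [0,0,0]}]'

```text
clock: 10.2
tcp_pos: [0.6129, 0.0048, 0.0165]
eef_rot: [0.682, 0.732, 0.0, 0.0]
wrist_force: [-5.7, 1.0, 4.8]
width: 0.0387
grip_force: 62.0
```

Emit:
drive_tool --increments '[{"linear": [0,-0.1,0],"rot": [0,0,0]},{"linear": [0,-0.1,0.05],"rot": [0,0,0]},{"linear": [0,0,0.05],"rot": [0,0,0]},{"linear": [0,0,0],"rot": [0,0,0]},{"linear": [0,0,0],"rot": [0,0,0]}]'

```text
clock: 10.62
tcp_pos: [0.6128, 0.0047, 0.0164]
eef_rot: [0.682, 0.732, 0.002, 0.002]
wrist_force: [0.8, 0.6, 7.2]
width: 0.0386
grip_force: 61.9
```

Emit:
drive_tool --increments '[{"linear": [0,0,-0.1],"rot": [0,0,0]},{"linear": [0,0,0],"rot": [0,0,0]},{"linear": [0,0,0],"rot": [0,0,0]},{"linear": [0,0,0],"rot": [0,0,0]},{"linear": [0,0,0],"rot": [0,0,0]},{"linear": [0,0,-1],"rot": [0,0,0]},{"linear": [0,0,-2],"rot": [0,0,0]},{"linear": [0,0,-3],"rot": [0,0,0]},{"linear": [0,0,-4],"rot": [0,0,0]},{"linear": [0,0,-4],"rot": [0,0,0]},{"linear": [0,0,-4],"rot": [0,0,0]},{"linear": [0,0,-2],"rot": [0,0,0]}]' --jaw -1

```text
clock: 11.62
tcp_pos: [0.6119, 0.0046, 0.2225]
eef_rot: [0.682, 0.732, 0.003, 0.003]
wrist_force: [0.1, 0.1, 1.4]
width: 0.0852
grip_force: 0.0
```

Emit:
drive_tool --increments '[{"linear": [2,-0.8,0],"rot": [0,0,0]},{"linear": [3.6,-1.4,0],"rot": [0,0,0]},{"linear": [3.7,-1.4,0],"rot": [0,0,0]},{"linear": [3.7,-1.4,0],"rot": [0,0,0]},{"linear": [3.7,-1.4,0],"rot": [0,0,0]},{"linear": [3.6,-1.4,0],"rot": [0,0,0]},{"linear": [3.4,-1.3,0],"rot": [0,0,-5]},{"linear": [0,0,0],"rot": [0,0,-7.1]},{"linear": [0,0,0],"rot": [0,0,-7.1]},{"linear": [0,0,0],"rot": [0,0,-7.1]},{"linear": [0,0,0],"rot": [0,0,-7.1]},{"linear": [0,0,0],"rot": [0,0,-7.1]}]'

```text
clock: 12.62
tcp_pos: [0.5032, 0.2347, 0.216]
eef_rot: [0.383, 0.924, 0.0, 0.0]
wrist_force: [0.5, 0.6, 0.3]
width: 0.0853
grip_force: 0.0
```

Emit:
drive_tool --increments '[{"linear": [0,0,0],"rot": [0,0,-7.1]},{"linear": [0,0,0],"rot": [0,0,-7.1]},{"linear": [0,0,0],"rot": [0,0,-7.1]},{"linear": [0,0,0],"rot": [0,0,-7.1]},{"linear": [0,0,0],"rot": [0,0,-7.1]},{"linear": [0,0,0],"rot": [0,0,-7.1]},{"linear": [0,0,0],"rot": [0,0,-2.9]},{"linear": [0,0,0],"rot": [0,0,0]},{"linear": [0,0,0],"rot": [0,0,0]}]'

```text
clock: 13.37
tcp_pos: [0.5033, 0.2346, 0.2158]
eef_rot: [0.001, 1.0, 0.0, 0.0]
wrist_force: [0.3, -0.4, 0.7]
width: 0.0857
grip_force: 0.0
```

Run:
```python
from h import *
from station import manip,viewer
s=manip.get_state(); print(s["clock"],s["tcp_pos"],s["eef_rot"],s["qpos"])
p,d=viewer.snapshot("wrist"); np.save("pics/w4.npy",d); np.save("pics/w4T.npy",tcpT(s)); cv2.imwrite("pics/w4.png",p)
t,dt=viewer.snapshot("top"); c=cv2.resize(t[140:215,185:280],None,fx=3,fy=3,interpolation=cv2.INTER_CUBIC)
o=np.zeros((384,800,3),np.uint8); o[:,:512]=p; o[:225,515:]=c; cv2.imwrite("pics/w4v.png",o)
```

```text
13.3667 [0.50330022 0.23457285 0.21580289] [5.30622045e-04 9.99999810e-01 1.43170167e-04 2.78939474e-04] [ 3.69597880e-01  1.33968321e-01  1.28087133e+00  6.59390416e-05
  1.72612932e+00 -1.20012698e+00]
```

View pics/w4v.png

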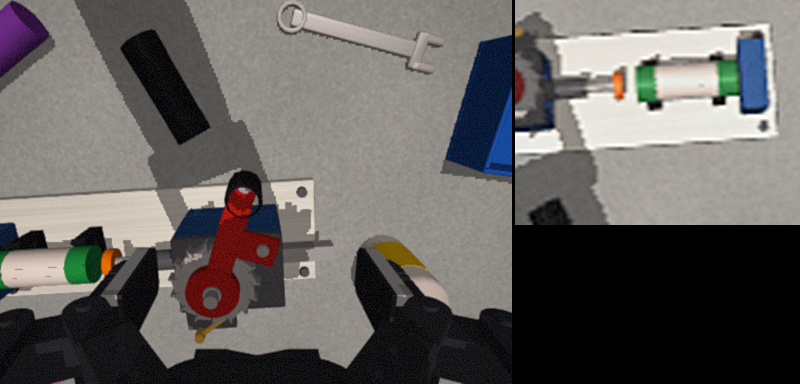

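The cartridge lies well in the cradle (inset). In the wrist view the knob is around (243,190), the hub bolt at (210,297), and the bottle at (400,265), clear of the fingers.

Run:
```python
from h import *
from station import viewer
i=viewer.camera_info("wrist");H=i["hand_eye"];K=i["intrinsics"];d=np.load("pics/w4.npy");T=np.load("pics/w4T.npy")@H
v,u=np.mgrid[:384,:512]; P=np.linalg.inv(K)@np.c_[u.ravel(),v.ravel(),np.ones(u.size)].T*d.ravel()
W=((T[:3,:3]@P).T+T[:3,3]).reshape(384,512,3)
for r in range(168,230,6): print(r,[tuple((W[r,c]*1000).round().astype(int)) for c in range(222,270,8)])
for c in((210,297),(200,280),(225,250),(235,225)): print(c,W[c[1],c[0]].round(3))
k=W[165:225,215:270].reshape(-1,3); k=k[(k[:,2]>.176)&(k[:,2]<.195)]; print(len(k),np.median(k,0),k.min(0),k.max(0),(k.min(0)+k.max(0))/2)
```

```text
168 [(np.int64(517), np.int64(194), np.int64(0)), (np.int64(517), np.int64(204), np.int64(0)), (np.int64(517), np.int64(213), np.int64(0)), (np.int64(517), np.int64(223), np.int64(0)), (np.int64(517), np.int64(232), np.int64(2)), (np.int64(517), np.int64(242), np.int64(0))]
174 [(np.int64(525), np.int64(194), np.int64(-1)), (np.int64(524), np.int64(203), np.int64(1)), (np.int64(487), np.int64(222), np.int64(156)), (np.int64(486), np.int64(228), np.int64(160)), (np.int64(488), np.int64(233), np.int64(151)), (np.int64(524), np.int64(242), np.int64(0))]
180 [(np.int64(532), np.int64(194), np.int64(0)), (np.int64(491), np.int64(216), np.int64(157)), (np.int64(487), np.int64(223), np.int64(176)), (np.int64(486), np.int64(228), np.int64(177)), (np.int64(488), np.int64(234), np.int64(168)), (np.int64(531), np.int64(242), np.int64(3))]
186 [(np.int64(535), np.int64(195), np.int64(15)), (np.int64(489), np.int64(218), np.int64(180)), (np.int64(489), np.int64(223), np.int64(183)), (np.int64(488), np.int64(229), np.int64(184)), (np.int64(489), np.int64(234), np.int64(181)), (np.int64(535), np.in
[... 1585 characters left out ...]
64(135)), (np.int64(533), np.int64(227), np.int64(135)), (np.int64(557), np.int64(233), np.int64(75)), (np.int64(556), np.int64(241), np.int64(75))]
228 [(np.int64(538), np.int64(207), np.int64(135)), (np.int64(538), np.int64(213), np.int64(135)), (np.int64(538), np.int64(220), np.int64(135)), (np.int64(557), np.int64(225), np.int64(89)), (np.int64(557), np.int64(233), np.int64(89)), (np.int64(556), np.int64(241), np.int64(91))]
(210, 297) [0.595 0.196 0.148]
(200, 280) [0.585 0.187 0.137]
(225, 250) [0.558 0.209 0.135]
(235, 225) [0.535 0.218 0.135]
481 [0.49211404 0.22720271 0.18236277] [0.48575649 0.2137652  0.17612965] [0.51130921 0.23894162 0.18625719] [0.49853285 0.22635341 0.18119342]
```

Emit:
drive_tool --increments '[{"linear": [0.5,-0.8,0],"rot": [0,0,0]},{"linear": [0,0,2],"rot": [0,0,0]},{"linear": [0,0,2.5],"rot": [0,0,0]},{"linear": [0,0,2.5],"rot": [0,0,0]},{"linear": [0,0,2],"rot": [0,0,0]},{"linear": [0,0,1],"rot": [0,0,0]},{"linear": [0,0,0.4],"rot": [0,0,0]},{"linear": [0,0,0],"rot": [0,0,0]}]'

```text
clock: 14.13
tcp_pos: [0.4981, 0.2263, 0.111]
eef_rot: [-0.0, 1.0, -0.0, -0.0]
wrist_force: [0.1, -0.2, 0.7]
width: 0.0851
grip_force: 0.0
```

Emit:
drive_tool --increments '[{"linear": [0,0,0],"rot": [0,0,0]},{"linear": [0,0,0],"rot": [0,0,0]},{"linear": [0,0,0],"rot": [0,0,0]},{"linear": [0,0,0],"rot": [0,0,0]},{"linear": [0,0,0],"rot": [0,0,0]},{"linear": [0,0,0],"rot": [0,0,0]},{"linear": [0,0,0],"rot": [0,0,0]},{"linear": [0,0,0],"rot": [0,0,0]}]' --jaw 1

```text
clock: 14.8
tcp_pos: [0.4987, 0.2267, 0.112]
eef_rot: [-0.0, 1.0, 0.0, 0.001]
wrist_force: [-1.8, -0.6, 4.6]
width: 0.0243
grip_force: 58.8
```

Run:
```python
from h import *
from station import manip
s=manip.get_state(); print(s["tcp_pos"],s["wrist_force"],s["width"])
p=s["tcp_pos"][:2]; piv=np.array([.597,.195]); v=p-piv; th=np.arctan2(v[1],v[0]); print("r",np.linalg.norm(v),"q",th-.07-np.pi+.55)
# arc table, tool x=-world x, y=world y, cm
for piv in([.597,.195],):
  Q=np.array([0,.1,.2,.3,.4,.5,.6,.7,.8,.9,1.0,1.05]); A=np.pi-.55+.07+Q
  X=np.array(piv)+.105*np.c_[np.cos(A),np.sin(A)]; print(np.c_[Q,X.round(4)]); print((np.diff(X,axis=0)*[-100,100]).round(2).tolist())
```

```text
[0.49865155 0.22668485 0.11196695] [-1.78025338 -0.56532854  4.58869655] 0.024257942573717467
r 0.10332641093221782 q 0.16833052207660715
[[0.     0.5039 0.2435]
 [0.1    0.4995 0.2339]
 [0.2    0.4961 0.224 ]
 [0.3    0.4937 0.2138]
 [0.4    0.4923 0.2034]
 [0.5    0.492  0.1929]
 [0.6    0.4928 0.1824]
 [0.7    0.4945 0.1721]
 [0.8    0.4973 0.162 ]
 [0.9    0.5011 0.1522]
 [1.     0.5059 0.1428]
 [1.05   0.5086 0.1383]]
[[0.44, -0.95], [0.34, -0.99], [0.24, -1.02], [0.14, -1.04], [0.03, -1.05], [-0.07, -1.05], [-0.18, -1.03], [-0.28, -1.01], [-0.38, -0.98], [-0.48, -0.94], [-0.27, -0.45]]
```

Emit:
drive_tool --increments '[{"linear": [-0.15,0.5,0],"rot": [0,0,0]},{"linear": [-0.2,0.5,0],"rot": [0,0,0]},{"linear": [-0.2,0.4,0],"rot": [0,0,0]},{"linear": [0,0,0],"rot": [0,0,0]},{"linear": [0,0,0],"rot": [0,0,0]}]'

```text
clock: 15.22
tcp_pos: [0.5045, 0.2414, 0.112]
eef_rot: [-0.001, 1.0, 0.001, 0.001]
wrist_force: [0.9, 0.4, 5.9]
width: 0.0244
grip_force: 59.0
```

Emit:
drive_tool --increments '[{"linear": [0.42,-0.96,0],"rot": [0,0,0]},{"linear": [0.32,-1.0,0],"rot": [0,0,0]},{"linear": [0.22,-1.02,0],"rot": [0,0,0]},{"linear": [0.12,-1.04,0],"rot": [0,0,0]},{"linear": [0.01,-1.05,0],"rot": [0,0,0]},{"linear": [-0.09,-1.05,0],"rot": [0,0,0]},{"linear": [-0.2,-1.03,0],"rot": [0,0,0]},{"linear": [-0.3,-1.0,0],"rot": [0,0,0]},{"linear": [-0.4,-0.97,0],"rot": [0,0,0]},{"linear": [-0.5,-0.92,0],"rot": [0,0,0]},{"linear": [-0.29,-0.44,0],"rot": [0,0,0]},{"linear": [0,0,0],"rot": [0,0,0]}]'

```text
clock: 16.22
tcp_pos: [0.5125, 0.1358, 0.1119]
eef_rot: [-0.0, 1.0, 0.001, 0.002]
wrist_force: [6.2, 4.8, 3.8]
width: 0.0243
grip_force: 59.0
```

Emit:
drive_tool --increments '[{"linear": [0.2,0.5,0],"rot": [0,0,0]},{"linear": [0.45,0.95,0],"rot": [0,0,0]},{"linear": [0.38,0.98,0],"rot": [0,0,0]},{"linear": [0.3,1.0,0],"rot": [0,0,0]},{"linear": [0.2,1.03,0],"rot": [0,0,0]},{"linear": [0.09,1.05,0],"rot": [0,0,0]},{"linear": [-0.01,1.05,0],"rot": [0,0,0]},{"linear": [-0.12,1.04,0],"rot": [0,0,0]},{"linear": [-0.22,1.02,0],"rot": [0,0,0]},{"linear": [-0.32,1.0,0],"rot": [0,0,0]},{"linear": [-0.42,0.96,0],"rot": [0,0,0]},{"linear": [0,0,0],"rot": [0,0,0]}]'

```text
clock: 17.22
tcp_pos: [0.5053, 0.243, 0.1119]
eef_rot: [-0.001, 1.0, 0.001, -0.0]
wrist_force: [-2.4, 2.8, 8.7]
width: 0.0245
grip_force: 59.5
```

Emit:
drive_tool --increments '[{"linear": [0.42,-0.96,0],"rot": [0,0,0]},{"linear": [0.32,-1.0,0],"rot": [0,0,0]},{"linear": [0.22,-1.02,0],"rot": [0,0,0]},{"linear": [0.12,-1.04,0],"rot": [0,0,0]},{"linear": [0.01,-1.05,0],"rot": [0,0,0]},{"linear": [-0.09,-1.05,0],"rot": [0,0,0]},{"linear": [-0.2,-1.03,0],"rot": [0,0,0]},{"linear": [-0.3,-1.0,0],"rot": [0,0,0]},{"linear": [-0.38,-0.98,0],"rot": [0,0,0]},{"linear": [-0.45,-0.95,0],"rot": [0,0,0]},{"linear": [-0.2,-0.5,0],"rot": [0,0,0]},{"linear": [0,0,0],"rot": [0,0,0]}]'

```text
clock: 18.22
tcp_pos: [0.512, 0.1366, 0.1119]
eef_rot: [-0.0, 1.0, 0.002, 0.002]
wrist_force: [5.6, 8.3, 3.8]
width: 0.0249
grip_force: 59.3
```

```bash
cat > q.py <<'E'
from h import *
from station import manip
s=manip.get_state(); p=s["tcp_pos"][:2]; v=p-[.5986,.195]; th=np.arctan2(v[1],v[0])%(2*np.pi); f=s["wrist_force"]
print("t",s["clock"],"q",round(th-2.6616,3),"r",np.linalg.norm(v).round(4),"Ftan",round(f[0]*-np.sin(th)+f[1]*np.cos(th),2),"Frad",round(f[0]*np.cos(th)+f[1]*np.sin(th),2),"tcp",s["tcp_pos"].round(4),"tq",s["torque"].round(2))
E
python3 q.py
```

```text
t 18.2167 q 1.073 r 0.1045 Ftan -3.77 Frad -9.3 tcp [0.512  0.1366 0.1119] tq [ 1.23 -0.77  0.04]
```

Emit:
drive_tool --increments '[{"linear": [0.0,0.6,0],"rot": [0,0,0]},{"linear": [0.4,0.97,0],"rot": [0,0,0]},{"linear": [0.36,0.98,0],"rot": [0,0,0]},{"linear": [0.3,1.0,0],"rot": [0,0,0]},{"linear": [0.2,1.03,0],"rot": [0,0,0]},{"linear": [0.09,1.05,0],"rot": [0,0,0]},{"linear": [-0.01,1.05,0],"rot": [0,0,0]},{"linear": [-0.12,1.04,0],"rot": [0,0,0]},{"linear": [-0.2,1.02,0],"rot": [0,0,0]},{"linear": [-0.25,1.0,0],"rot": [0,0,0]},{"linear": [-0.3,0.9,0],"rot": [0,0,0]},{"linear": [0,0,0],"rot": [0,0,0]}]'

```text
clock: 19.22
tcp_pos: [0.5056, 0.2437, 0.1119]
eef_rot: [-0.001, 1.0, 0.001, -0.0]
wrist_force: [-4.2, 2.2, 8.9]
width: 0.0246
grip_force: 59.8
```

```bash
python3 q.py
```

```text
t 19.2167 q -0.002 r 0.105 Ftan 0.03 Frad 4.76 tcp [0.5056 0.2437 0.1119] tq [ 0.46  0.56 -0.01]
```

Emit:
drive_tool --increments '[{"linear": [0.4,-0.95,0],"rot": [0,0,0]},{"linear": [0.3,-1.0,0],"rot": [0,0,0]},{"linear": [0.2,-1.02,0],"rot": [0,0,0]},{"linear": [0.1,-1.04,0],"rot": [0,0,0]},{"linear": [0.0,-1.05,0],"rot": [0,0,0]},{"linear": [-0.1,-1.05,0],"rot": [0,0,0]},{"linear": [-0.2,-1.03,0],"rot": [0,0,0]},{"linear": [0,0,0],"rot": [0,0,0]}]'

```text
clock: 19.88
tcp_pos: [0.4967, 0.171, 0.1119]
eef_rot: [-0.001, 1.0, 0.001, -0.003]
wrist_force: [-14.1, 4.1, 12.5]
width: 0.0251
grip_force: 60.3
```

```bash
python3 q.py
```

```text
t 19.8833 q 0.711 r 0.1046 Ftan -7.22 Frad 12.74 tcp [0.4967 0.171  0.1119] tq [ 0.71  2.13 -0.03]
```

Emit:
drive_tool --increments '[{"linear": [0.0,-0.95,0],"rot": [0,0,0]},{"linear": [-0.25,-0.95,0],"rot": [0,0,0]},{"linear": [-0.35,-0.9,0],"rot": [0,0,0]},{"linear": [-0.35,-0.5,0],"rot": [0,0,0]},{"linear": [0,0,0],"rot": [0,0,0]},{"linear": [0,0,0],"rot": [0,0,0]}]'

```text
clock: 20.38
tcp_pos: [0.5094, 0.1406, 0.1119]
eef_rot: [-0.001, 1.0, 0.003, 0.001]
wrist_force: [4.1, 15.0, 3.4]
width: 0.0245
grip_force: 59.8
```

```bash
python3 q.py
```

```text
t 20.3833 q 1.028 r 0.1045 Ftan -10.64 Frad -11.33 tcp [0.5094 0.1406 0.1119] tq [ 2.23 -0.7   0.05]
```

Emit:
drive_tool --increments '[{"linear": [-0.2,-0.1,0],"rot": [0,0,0]},{"linear": [-0.15,-0.1,0],"rot": [0,0,0]},{"linear": [0,0,0],"rot": [0,0,0]},{"linear": [0,0,0],"rot": [0,0,0]}]'

```text
clock: 20.72
tcp_pos: [0.5108, 0.1382, 0.1119]
eef_rot: [-0.001, 1.0, 0.002, -0.001]
wrist_force: [-6.7, 10.5, 8.4]
width: 0.0245
grip_force: 60.4
```

```bash
python3 q.py
```

```text
t 20.7167 q 1.054 r 0.1045 Ftan -12.45 Frad -0.09 tcp [0.5108 0.1382 0.1119] tq [1.71 1.01 0.04]
```

Emit:
drive_tool --increments '[{"linear": [-0.1,-0.15,0],"rot": [0,0,0]},{"linear": [0,0,0],"rot": [0,0,0]},{"linear": [0,0,0],"rot": [0,0,0]}]'

```text
clock: 20.97
tcp_pos: [0.5117, 0.1369, 0.1119]
eef_rot: [-0.002, 1.0, 0.003, -0.001]
wrist_force: [-7.6, 12.0, 8.9]
width: 0.0242
grip_force: 60.3
```

```bash
python3 q.py
```

```text
t 20.9667 q 1.07 r 0.1045 Ftan -14.2 Frad -0.39 tcp [0.5117 0.1369 0.1119] tq [1.81 1.08 0.02]
```

Emit:
drive_tool --increments '[{"linear": [0.55,0.7,0],"rot": [0,0,0]},{"linear": [0.45,0.95,0],"rot": [0,0,0]},{"linear": [0.4,0.97,0],"rot": [0,0,0]},{"linear": [0.3,1.0,0],"rot": [0,0,0]},{"linear": [0.2,1.03,0],"rot": [0,0,0]},{"linear": [0.09,1.05,0],"rot": [0,0,0]},{"linear": [-0.01,1.05,0],"rot": [0,0,0]},{"linear": [-0.12,1.04,0],"rot": [0,0,0]},{"linear": [-0.22,1.02,0],"rot": [0,0,0]},{"linear": [-0.3,1.0,0],"rot": [0,0,0]},{"linear": [-0.34,0.95,0],"rot": [0,0,0]},{"linear": [-0.15,0.35,0],"rot": [0,0,0]}]'

```text
clock: 21.97
tcp_pos: [0.5061, 0.2446, 0.1118]
eef_rot: [0.0, 1.0, -0.001, 0.002]
wrist_force: [-0.9, -17.9, 8.9]
width: 0.0248
grip_force: 60.9
```

Emit:
drive_tool --increments '[{"linear": [0,0,0],"rot": [0,0,0]},{"linear": [0,0,0],"rot": [0,0,0]}]'

```text
clock: 22.13
tcp_pos: [0.5059, 0.2444, 0.1119]
eef_rot: [0.0, 1.0, -0.001, 0.002]
wrist_force: [6.6, -3.0, 5.7]
width: 0.0249
grip_force: 60.4
```

```bash
python3 q.py
```

```text
t 22.1333 q -0.009 r 0.105 Ftan -0.47 Frad -7.28 tcp [0.5059 0.2444 0.1119] tq [-0.48 -1.04 -0.  ]
```

Emit:
drive_tool --increments '[{"linear": [0.4,-0.8,0],"rot": [0,0,0]},{"linear": [0.3,-0.6,0],"rot": [0,0,0]},{"linear": [0,0,0],"rot": [0,0,0]},{"linear": [0,0,0],"rot": [0,0,0]}]'

```text
clock: 22.47
tcp_pos: [0.5002, 0.2313, 0.112]
eef_rot: [0.0, 1.0, 0.001, 0.004]
wrist_force: [15.0, 3.5, -0.0]
width: 0.0245
grip_force: 60.1
```

```bash
python3 q.py
```

```text
t 22.4667 q 0.127 r 0.1049 Ftan -8.45 Frad -12.84 tcp [0.5002 0.2313 0.112 ] tq [ 0.49 -2.29 -0.01]
```

Emit:
drive_tool --increments '[{"linear": [-0.2,-0.3,0],"rot": [0,0,0]},{"linear": [0,0,0],"rot": [0,0,0]},{"linear": [0,0,0],"rot": [0,0,0]}]'

```text
clock: 22.72
tcp_pos: [0.4998, 0.2304, 0.112]
eef_rot: [-0.001, 1.0, 0.002, 0.001]
wrist_force: [2.9, 10.0, 4.8]
width: 0.0245
grip_force: 60.6
```

```bash
python3 q.py
```

```text
t 22.7167 q 0.136 r 0.1049 Ftan -10.38 Frad 0.69 tcp [0.4998 0.2304 0.112 ] tq [ 1.46 -0.47  0.  ]
```

Emit:
drive_tool --increments '[{"linear": [0.1,-0.25,0],"rot": [0,0,0]},{"linear": [0,0,0],"rot": [0,0,0]},{"linear": [0,0,0],"rot": [0,0,0]},{"linear": [0,0,0],"rot": [0,0,0]}]'

```text
clock: 23.05
tcp_pos: [0.4991, 0.2282, 0.112]
eef_rot: [-0.001, 1.0, 0.002, 0.001]
wrist_force: [4.2, 10.3, 3.6]
width: 0.0247
grip_force: 60.4
```

```bash
python3 q.py
```

```text
t 23.05 q 0.158 r 0.1049 Ftan -11.13 Frad -0.7 tcp [0.4991 0.2282 0.112 ] tq [ 1.66 -0.7   0.03]
```

Emit:
drive_tool --increments '[{"linear": [-0.2,0.7,0],"rot": [0,0,0]},{"linear": [-0.3,0.7,0],"rot": [0,0,0]},{"linear": [-0.25,0.55,0],"rot": [0,0,0]},{"linear": [0,0,0],"rot": [0,0,0]},{"linear": [0,0,0],"rot": [0,0,0]},{"linear": [0,0,0],"rot": [0,0,0]}]'

```text
clock: 23.55
tcp_pos: [0.5059, 0.2444, 0.1119]
eef_rot: [-0.0, 1.0, -0.001, -0.0]
wrist_force: [-1.8, -4.9, 9.7]
width: 0.0246
grip_force: 61.2
```

```bash
python3 q.py
```

```text
t 23.55 q -0.009 r 0.105 Ftan 5.18 Frad -0.72 tcp [0.5059 0.2444 0.1119] tq [-0.58  0.21  0.05]
```

Emit:
drive_tool --increments '[{"linear": [0,-0.1,0],"rot": [0,0,0]},{"linear": [0,0,0],"rot": [0,0,0]},{"linear": [0,0,0],"rot": [0,0,0]},{"linear": [0,0,0],"rot": [0,0,0]},{"linear": [0,0,0],"rot": [0,0,0]},{"linear": [0,0,-1],"rot": [0,0,0]},{"linear": [0,0,-3],"rot": [0,0,0]},{"linear": [0,0,-4],"rot": [0,0,0]},{"linear": [0,0,-3],"rot": [0,0,0]},{"linear": [0,0,0],"rot": [0,0,0]},{"linear": [0,0,0],"rot": [0,0,0]},{"linear": [0,0,0],"rot": [0,0,0]}]' --jaw -1

```text
clock: 24.55
tcp_pos: [0.5058, 0.2443, 0.2209]
eef_rot: [-0.0, 1.0, -0.0, -0.0]
wrist_force: [-0.6, -0.6, -0.8]
width: 0.086
grip_force: 0.0
```

Run:
```python
from h import *
from station import manip,viewer
s=manip.get_state(); print(s["clock"],s["tcp_pos"],s["wrist_force"])
p,d=viewer.snapshot("wrist"); t,_=viewer.snapshot("top")
c=cv2.resize(t[140:215,185:280],None,fx=3,fy=3,interpolation=cv2.INTER_CUBIC)
o=np.zeros((384,800,3),np.uint8); o[:,:512]=p; o[:225,515:]=c; cv2.imwrite("pics/w5v.png",o)
i=viewer.camera_info("wrist");T=tcpT(s)@i["hand_eye"];K=i["intrinsics"]
v,u=np.mgrid[:384,:512]; P=np.linalg.inv(K)@np.c_[u.ravel(),v.ravel(),np.ones(u.size)].T*d.ravel()
W=((T[:3,:3]@P).T+T[:3,3]); k=W[(W[:,2]>.178)&(W[:,2]<.19)&(abs(W[:,0]-.5)<.03)&(abs(W[:,1]-.235)<.03)]
c=(k.min(0)+k.max(0))/2; print("knob",c,"q",np.arctan2(c[1]-.195,c[0]-.5986)-2.6616)
```

```text
24.55 [0.50577143 0.24433289 0.22085963] [-0.57285444 -0.62203441 -0.81891148]
knob [0.50607188 0.24502193 0.1821608 ] q -0.015615308655277271
```

View pics/w5v.png

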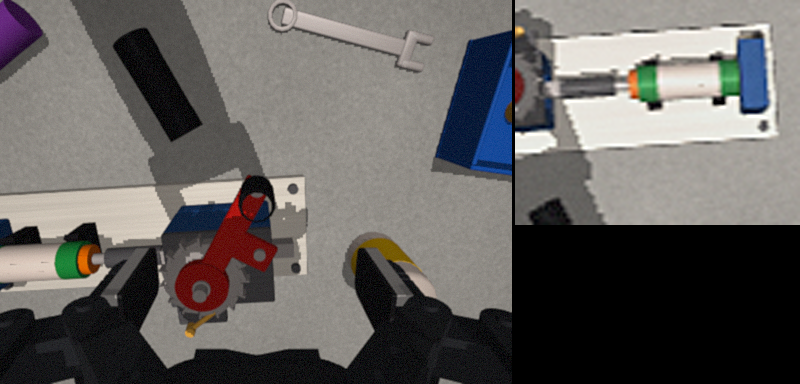

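The lever is parked with its knob at (257,197). The pusher disc at (90,257) presses the green cartridge against the anvil, the gripper is clear, and the bystanders are undisturbed. I'll hand the job in.

```bash
python3 -c "
from station import manip
print(manip.finish_job())"
```

```text
the job is handed in; nothing more can be done
None
```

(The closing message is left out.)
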